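Sweep the ointment tins into the returns bay

TASK

Three flat round metal ointment tins are scattered over the nurses' desk: sweep them along the desk with your fingertips into the low white three-sided returns bay, through its open side, until all three lie flat and wholly inside it. Slide them only: never lift one off the desk, tip it over or put it on another. Leave the pill bottle, tape roll and everything else on the desk where they are.

Things in the scene. Friction and masses are not known exactly. Their poses are not given: they have to be found in the camera images.
- bay: the returns bay: a U of white plastic wall fixed to the desk, no floor, walls 30 mm high and 8 mm thick. Origin on the desk at the middle of its open side. Its x axis runs along the open side, its y axis points straight out of the bay. Inside it spans x -85 to +85 mm and y 0 (open side) to -120 mm (back wall); side walls end at y = 0
- tin1_center (a point): one of three identical flat round aluminium ointment tins, 40 mm across and 20 mm high, about 35 g, lying flat and loose on the desk; this point is its centre, 10 mm above the desk
- tin2_center (a point): one of three identical flat round aluminium ointment tins, 40 mm across and 20 mm high, about 35 g, lying flat and loose on the desk; this point is its centre, 10 mm above the desk
- tin3_center (a point): one of three identical flat round aluminium ointment tins, 40 mm across and 20 mm high, about 35 g, lying flat and loose on the desk; this point is its centre, 10 mm above the desk
- pillbottle_center (a point): bystander among the tins: small upright brown pill bottle, 36 mm across, 50 mm high, loose; this point is its centre, 25 mm up
- tape_center (a point): bystander among the tins: roll of paper tape lying flat, 52 mm across with a 34 mm hole, 24 mm high, loose; this point is its centre, 12 mm up
- cup_center (a point): bystander: small white medicine cup, 40 mm across, 34 mm high, loose; this point is its centre, 17 mm up
- stapler_center (a point): bystander: black stapler lying along its x axis, 132 x 34 x 41 mm, loose; this point is its centre, 20 mm up
- carton_center (a point): bystander: flat paper carton, 55 (its x) x 115 (its y) x 35 mm, loose; this point is its centre, 17 mm up

How it is judged:
At the end, for the whole second after the job is handed in: All three tins lie flat (within 0.15 rad) on the desk, wholly within the bay: each centre at least 18 mm behind the bay's open side and between its walls. Each bystander is within 20 mm of where it began and not tipped over (y of tin1_center in the frame of bay between -0.125 and -0.018 m and x of tin1_center in the frame of bay between -0.085 and 0.085 m and height (world z) of each of tin1_center, tin2_center, tin3_center below 0.016 m and angle between each of tin1_center, tin2_center, tin3_center's own z axis and vertical below 0.15 rad and y of tin2_center in the frame of bay between -0.125 and -0.018 m and x of tin2_center in the frame of bay between -0.085 and 0.085 m and y of tin3_center in the frame of bay between -0.125 and -0.018 m and x of tin3_center in the frame of bay between -0.085 and 0.085 m and distance of each of pillbottle_center, tape_center, cup_center, stapler_center, carton_center from where it was at the start of the episode below 0.02 m and angle between each of pillbottle_center, tape_center, cup_center, stapler_center, carton_center's own z axis and vertical below 0.6 rad); the robot touches nothing.
It fails at once if a tin is lifted more than 12 mm off the desk (height (world z) of any of tin1_center, tin2_center, tin3_center above 0.022 m).
It fails at once if a tin is tipped over (more than 0.6 rad) (angle between any of tin1_center, tin2_center, tin3_center's own z axis and vertical above 0.6 rad).
It fails at once if a bystander is shifted more than 20 mm or tipped over (more than 0.6 rad) (distance of any of pillbottle_center, tape_center, cup_center, stapler_center, carton_center from where it was at the start of the episode above 0.02 m or angle between any of pillbottle_center, tape_center, cup_center, stapler_center, carton_center's own z axis and vertical above 0.6 rad).
It also fails if it takes over 72 s, if anything falls off the work surface, if the arm or the gripper's body presses on something with over 40 N, if the wrist force passes 120 N, or if a joint passes its speed limit or range.

ROBOT

A 6-joint arm with a two-finger parallel gripper is mounted at the origin on the work surface. World frame = base frame: x ahead of the robot, y to its left, z up, the work surface at z = 0. Lengths are in m, angles in rad, forces in N, time in s.
With the tool pointing down it reaches from about 0.375 to 0.9 m from the base axis. Payload 3.1 kg.
Tool frame: the origin (TCP) lies between the finger pads; the fingertips stand 22 mm ahead of it and the grasp point (between the pads) lies 3 mm ahead of it; z points along the fingers, y is the direction in which the jaws open and shut (so a half turn about z gives the same grasp; the last joint's range is limited). The gripper opens to 87 mm and grips with 3 to 60 N. Pads are 19 mm wide; open, the fingers measure 117 mm over their backs; the gripper's body (75 mm by 190 mm) begins 51 mm behind the grasp point.
Start: joints at [1.163, 0.527, 1.433, -0, 1.181, -0.178], TCP at [0.142, 0.609, 0.245] pointing down, gripper open.
Joint ranges: [-3.08, 3.08], [-0.75, 2.2], [0.22, 2.44], [-1.43, 4.57], [0, 2.65], [-2.85, 2.85]. Speed limits (rad/s): [2.79, 2.79, 3.14, 3.14, 3.14, 3.14].

INTERFACE

Orientations are given as a unit quaternion [x, y, z, w].
In Python, from rig import get_obs, camera, get_calibration, hand_in, search_frame gives the robot as it stands.
- The arm moves only by the shell command python3 -m jog 'ROWS' [FORCE]. ROWS is JSON, a list of rows, each an object with "grip": the closure in counts, from 0 (fully open) to 255 (shut); "travel": the shift along the world's x, y, z in cm, a list of three; "twist": the turn about the world's z in degrees. A call has 1 to 8 rows; each row shifts and turns the commanded pose from where the row before left it; what a row does not reach is not made up. A row lasts 1/10 s, in which the tool goes at most 50 mm and 8.59 degrees, less where a joint would pass 70% of its speed; a pose out of reach is approached as far as the arm can. A call is refused whole if a number of a shift passes 5 or a number of a turn 8.59, either way. A call with a gripper value outside its range is refused whole. The fingers move at their own pace and stop on an object; FORCE is the grip in N (left out, the last holds). Time passes only in rows, so rows that do not move let the fingers close. It gives the time, the measured TCP pose, the force and the opening at its end, in the units of the state.
- get_obs(): the state, without advancing time (a new reading comes with each control period).
- camera(name): name is "scene" or "top" or "wrist"; returns the picture (400x640x3 uint8, red, green, blue); there is no depth.
- get_calibration(name): a dict with "fx", "fy", "cx", "cy" (pixels), "R" (3x3) and "t" (3): a world point X has camera coordinates R X + t; the wrist camera has in their place "T_tool_cam" (4x4, takes a point from camera to tool coordinates, whose origin is the TCP and whose axes are the flange's). Camera axes: x right, y down, z forward; pixel columns grow to the right and rows downward; lengths in m; the calibration is good to about 2 mm. The wrist camera is an equidistant fisheye: a pixel r from the principal point sees the ray r / f radians off the axis. A picture is of the moment at which its call begins: read the wrist's pose just before it. get_calibration takes no time and is no camera call.
- hand_in(): hands the job in, once; it reports no verdict.
Trained networks look in the newest picture that a camera, given by its name, has taken for a name from the list of things; names that differ only in an ending like _2 or _b are one class to them, and where a whole thing is asked for, a point or a joint stands for the part that bears it (a point fixed in the world has none). Each returns a list of dicts, best first, with "p" (0 to 1); they miss things now and then, are a little off and sometimes report something else, mostly with a low value. They report only what shows in the picture. A call takes as long as a camera call.
- search_frame(target, camera): "at" ([x, y, z] in m, in world coordinates, good to about 4 mm: the middle of the surface that is visible of it).
The state is a dict: "time": time; "q": joint angles; "joint_velocities": joint speeds; "joint_torque": joint torques, N m; "position": TCP position; "tool_rot": TCP orientation; "ft_force": force on the tool from outside, world axes, zero at the start; "moment": the same for the moment, N m; "grip_width": finger opening in m.
Only numpy, scipy, OpenCV 4.12 (cv2) and the standard library are available. Lean on these libraries where they do the work, as an engineer would, in place of code of your own. Each camera call takes 0.05 s, during which the arm holds its last target. There are 200 camera calls.

## Working session

There is one attempt and no reset: what is moved stays moved. The work goes in short steps, Python scripts to look and compute and a shell command to move; the robot and the scene stay as the last step left them, time stands still between calls to the robot, and variables do not carry over. Pictures are saved under pics/ and viewed, about 8 in all and at most 12, crops included, and the job is handed in when it is done.

```bash
mkdir -p pics
python3 - <<'E'
from rig import *
import cv2,numpy as np
for c in ["top","scene"]:
    im=camera(c); cv2.imwrite(f"pics/{c}0.png",im[:,:,::-1])
    if c=="top":
        for n in ["bay","tin1_center","pillbottle_center","tape_center","cup_center","stapler_center","carton_center"]:
            print(n,[(np.round(d["at"],3).tolist(),round(d["p"],2)) for d in search_frame(n,"top")][:5])
        k=get_calibration("top");print(k)
o=get_obs();print(o["position"],o["tool_rot"],o["time"],o["grip_width"])
E
```

```text
bay [([0.55, -0.244, 0.028], 0.86)]
tin1_center [([0.459, 0.067, 0.016], 0.47)]
pillbottle_center [([0.438, 0.201, 0.05], 0.72), ([0.457, 0.066, 0.014], 0.47)]
tape_center [([0.646, 0.071, 0.024], 0.68)]
cup_center [([0.539, 0.383, 0.019], 0.72), ([0.401, 0.403, 0.033], 0.35)]
stapler_center [([0.474, -0.404, 0.04], 0.88)]
carton_center [([0.476, -0.404, 0.04], 0.71), ([0.404, 0.399, 0.033], 0.6)]
{'fx': 483.66765194851513, 'fy': 483.66765194851513, 'cx': 313.3723872900944, 'cy': 199.23810396104784, 'R': array([[ 3.95435154e-03, -9.99642687e-01, -2.64359696e-02],
       [-9.83633532e-01,  8.73874211e-04, -1.80178553e-01],
       [ 1.80137274e-01,  2.67157955e-02, -9.83278612e-01]]), 't': array([0.01916632, 0.51176018, 1.17254502])}
[0.14230032 0.60850607 0.24446399] [ 1.14626499e-01  9.93408656e-01 -8.74807032e-05 -1.89755632e-05] 0.45 0.08713503006001651
```

View pics/top0.png

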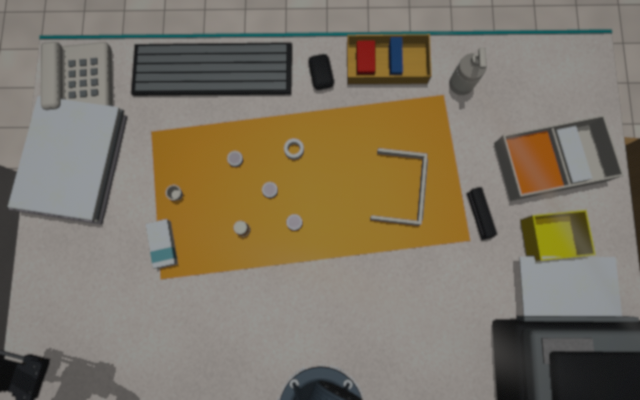

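The top view shows tins at about (235,158), (269,190) and (294,222), the tape at (293,149), the pill bottle at (240,228), and the bay on the right opening to the left (x 370–425, y 150–222). Next I'll locate these more precisely.

```bash
cat > h.py <<'E'
from rig import *
import cv2,numpy as np
K=get_calibration("top")
def bp(u,v,z):
    d=K["R"].T@np.array([(u-K["cx"])/K["fx"],(v-K["cy"])/K["fy"],1]); c=-K["R"].T@K["t"]
    return (c+d*(z-c[2])/d[2])[:2].round(4)
def blobs(im,show=True):
    hsv=cv2.cvtColor(im,cv2.COLOR_RGB2HSV)
    m=((hsv[:,:,1]<130)).astype(np.uint8); m[:95]=0;m[280:]=0;m[:,:155]=0;m[:,465:]=0
    n,l,s,c=cv2.connectedComponentsWithStats(m)
    return [(c[i].round(1).tolist(),int(s[i][4]),s[i][:4].tolist(),bp(*c[i],0.018).tolist()) for i in range(1,n) if 60<s[i][4]<2000]
E
python3 - <<'E'
from h import *
im=cv2.imread("pics/top0.png")[:,:,::-1].copy()
for b in blobs(im): print(b)
cv2.imwrite("pics/crop.png",cv2.resize(im[120:260,150:440,::-1],None,fx=2.75,fy=2.75,interpolation=cv2.INTER_CUBIC))
E
```

```text
([293.5, 148.2], 302, [283, 138, 22, 22], [0.6537, 0.0738])
([407.6, 186.1], 1014, [370, 148, 58, 78], [0.5512, -0.2224])
([234.5, 158.2], 223, [227, 150, 16, 17], [0.6272, 0.2289])
([269.3, 189.2], 233, [261, 181, 17, 18], [0.5435, 0.1354])
([173.4, 192.4], 230, [165, 184, 18, 17], [0.5354, 0.386])
([293.9, 221.8], 241, [286, 214, 17, 17], [0.4582, 0.0703])
([241.0, 227.9], 215, [233, 220, 17, 17], [0.4424, 0.2061])
```

View pics/crop.png

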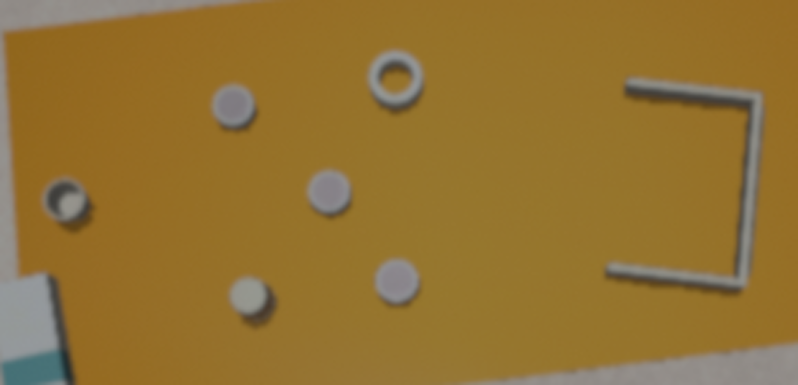

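```bash
cat >> h.py <<'E'
def cr(u,v,z): return bp(150+u/2.75,120+v/2.75,z)
ut,uc,lc,lt=[cr(*p,.03) for p in [(628,82),(762,94),(742,286),(608,267)]]
yh=(ut-uc)/np.linalg.norm(ut-uc)+(lt-lc)/np.linalg.norm(lt-lc); yh/=np.linalg.norm(yh)
O=(ut+lt)/2; xh=np.array([-yh[1],yh[0]]) 
if True: xh=np.array([yh[1],-yh[0]])   # x = y x z
def tobay(p): d=np.array(p)-O; return np.array([d@xh,d@yh]).round(4)
def w(x,y): return (O+x*xh+y*yh).round(4)
E
python3 - <<'E'
from h import *
print(ut,uc,lc,lt,np.linalg.norm(ut-lt),np.linalg.norm(ut-uc),np.linalg.norm(lt-lc),np.linalg.norm(uc-lc))
print("O",O,"y",yh,"x",xh, np.degrees(np.arctan2(yh[1],yh[0])))
for x in(-50,0,50): print(x,w(x/1e3,0),w(x/1e3,-.055))
for n,p in dict(t1=(.6272,.2289),t2=(.5435,.1354),t3=(.4582,.0703),tape=(.652,.074),b=(.438,.201)).items(): print(n,tobay(p))
E
```

```text
[ 0.645  -0.1478] [ 0.6329 -0.2731] [ 0.4512 -0.2479] [ 0.4687 -0.1259] 0.17765500274408264 0.1258828820769528 0.12324873224500121 0.18343917247959884
O [ 0.55685 -0.13685] y [0.11908696 0.99288383] x [ 0.99288383 -0.11908696] 83.16058839560861
-50 [ 0.5072 -0.1309] [ 0.5007 -0.1855]
0 [ 0.5569 -0.1368] [ 0.5503 -0.1915]
50 [ 0.6065 -0.1428] [ 0.5999 -0.1974]
t1 [0.0263 0.3715]
t2 [-0.0457  0.2687]
t3 [-0.1226  0.1939]
tape [0.0694 0.2207]
b [-0.1582  0.3213]
```

Bay checks out (178/124 mm against 186/128 outer, axis 83°). Plan: a fork of two fingertips with about a 30 mm gap. Tin2 goes to lane +45, tin3 to lane -48 and tin1 to lane 0. First I'll fly to behind tin2.

```bash
python3 -m jog '[{"grip":165,"travel":[2.5,-2.7,0],"twist":-5.2},{"grip":165,"travel":[2.5,-2.7,0],"twist":-5.2},{"grip":165,"travel":[2.5,-2.7,0],"twist":-5.2},{"grip":165,"travel":[2.5,-2.7,0],"twist":-5.2},{"grip":165,"travel":[2.5,-2.7,0],"twist":-5.2},{"grip":165,"travel":[2.5,-2.7,0],"twist":-5.2},{"grip":165,"travel":[2.5,-2.7,0],"twist":-5.2},{"grip":165,"travel":[2.5,-2.7,0],"twist":-5.2}]' 10
python3 -m jog '[{"grip":165,"travel":[2.5,-2.7,0],"twist":-5.2},{"grip":165,"travel":[2.5,-2.7,0],"twist":-5.2},{"grip":165,"travel":[2.5,-2.7,0],"twist":-5.2},{"grip":165,"travel":[2.5,-2.7,-2],"twist":-5.2},{"grip":165,"travel":[2.5,-2.7,-3],"twist":-5.2},{"grip":165,"travel":[2.5,-2.7,-3],"twist":-5.2},{"grip":165,"travel":[2.5,-2.7,-3],"twist":-5.2},{"grip":165,"travel":[2.5,-2.7,-3],"twist":-5.2}]'
python3 -m jog '[{"grip":165,"travel":[0,0,0],"twist":0}]'
cat >> h.py <<'E'
def st():
    from scipy.spatial.transform import Rotation as Ro
    o=get_obs(); R=Ro.from_quat(o["tool_rot"]).as_matrix()
    print("t",round(o["time"],2),"pos",o["position"].round(4) if hasattr(o["position"],'round') else o["position"],"bay",tobay(o["position"][:2]),"jaw",np.degrees(np.arctan2(R[1,1],R[0,1])).round(1),"w",round(o["grip_width"],4),"f",np.round(o["ft_force"],1))
E
python3 -c "
from h import *
st()"
```

```text
time: 1.25
position: [0.3433, 0.3915, 0.2448]
tool_rot: [0.462, 0.887, 0.0, 0.0]
ft_force: [1.0, 0.9, 0.3]
grip_width: 0.0339
time: 2.05
position: [0.5435, 0.1754, 0.1036]
tool_rot: [0.747, 0.665, 0.0, 0.0]
ft_force: [0.7, 0.2, 0.0]
grip_width: 0.0307
time: 2.15
position: [0.5442, 0.1729, 0.1008]
tool_rot: [0.747, 0.665, -0.002, -0.001]
ft_force: [-0.0, -0.5, 0.2]
grip_width: 0.0306
t 2.15 pos [0.5442 0.1729 0.1008] bay [-0.0495  0.3061] jaw -6.7 w 0.0306 f [-0.  -0.5  0.2]
```

```bash
python3 -m jog '[{"grip":165,"travel":[0.4,0.6,-2],"twist":0},{"grip":165,"travel":[0,0,-2],"twist":0},{"grip":165,"travel":[0,0,-2],"twist":0},{"grip":165,"travel":[0,0,-1.4],"twist":0},{"grip":165,"travel":[0,0,0],"twist":0},{"grip":165,"travel":[0,0,0],"twist":0}]'
python3 - <<'E'
from h import *
st(); im=camera("top"); cv2.imwrite("pics/a.png",cv2.resize(im[120:260,150:440,::-1],None,fx=2.75,fy=2.75,interpolation=cv2.INTER_CUBIC))
E
```

```text
time: 2.75
position: [0.5464, 0.1829, 0.031]
tool_rot: [0.745, 0.667, 0.0, 0.0]
ft_force: [0.9, -0.6, -0.3]
grip_width: 0.0303
t 2.75 pos [0.5464 0.1829 0.031 ] bay [-0.0485  0.3163] jaw -6.3 w 0.0303 f [ 0.9 -0.6 -0.3]
```

View pics/a.png

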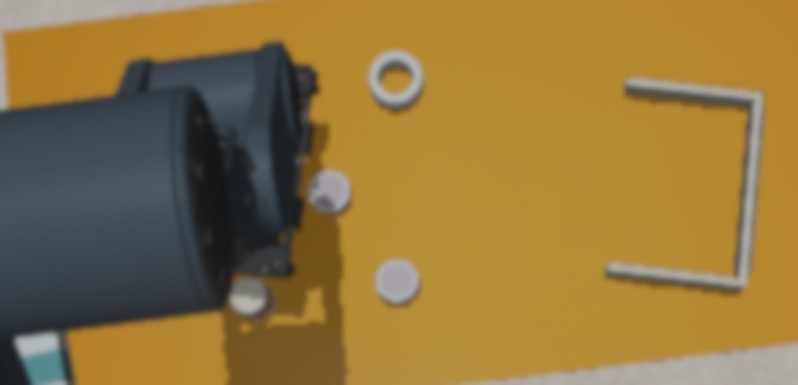

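Tin2 sits ahead of the fork at (330,190), undisturbed, and the bottle is clear. Starting the push.

```bash
python3 -m jog '[{"grip":165,"travel":[-0.1,0,-0.4],"twist":-0.5},{"grip":165,"travel":[-0.1,-1,0],"twist":0},{"grip":165,"travel":[-0.1,-1,0],"twist":0},{"grip":165,"travel":[-0.1,-1,0],"twist":0},{"grip":165,"travel":[-0.1,-1,0],"twist":0},{"grip":165,"travel":[0.1,-1,0],"twist":0},{"grip":165,"travel":[0.3,-1.4,0],"twist":0},{"grip":165,"travel":[0.32,-1.5,0],"twist":0}]'
python3 -m jog '[{"grip":165,"travel":[0.32,-1.5,0],"twist":0},{"grip":165,"travel":[0.32,-1.5,0],"twist":0},{"grip":165,"travel":[0.32,-1.5,0],"twist":0},{"grip":165,"travel":[0.32,-1.5,0],"twist":0},{"grip":165,"travel":[0.32,-1.5,0],"twist":0},{"grip":165,"travel":[0.32,-1.2,0],"twist":0},{"grip":165,"travel":[0.2,-0.8,0],"twist":0},{"grip":165,"travel":[0,0,0],"twist":0}]'
python3 - <<'E'
from h import *
st(); im=camera("top"); cv2.imwrite("pics/b.png",cv2.resize(im[120:260,150:440,::-1],None,fx=2.75,fy=2.75,interpolation=cv2.INTER_CUBIC))
E
```

```text
time: 3.6
position: [0.5488, 0.1024, 0.0266]
tool_rot: [0.748, 0.664, 0.0, 0.0]
ft_force: [1.3, 0.6, 1.4]
grip_width: 0.0303
time: 4.4
position: [0.5704, 0.0072, 0.0265]
tool_rot: [0.749, 0.663, 0.0, 0.0]
ft_force: [-0.5, 0.5, -0.5]
grip_width: 0.0309
t 4.4 pos [0.5704 0.0072 0.0265] bay [-0.0037  0.1447] jaw -6.9 w 0.0309 f [-0.5  0.5 -0.5]
```

View pics/b.png

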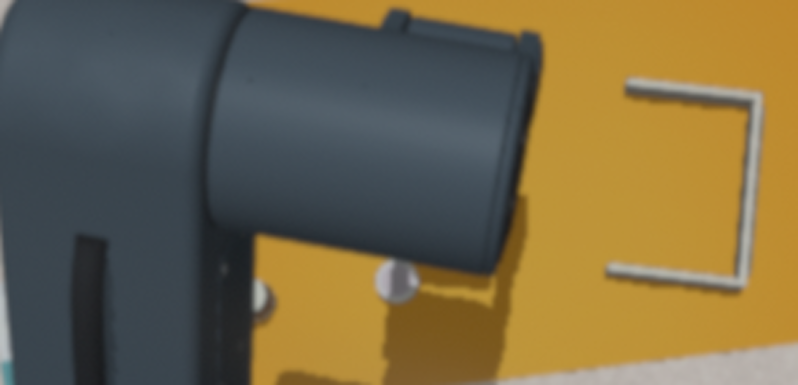

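The arm hides the fork from the top camera, though tin3 is still at (397,281). I'll check with the wrist camera.

Run:
```python
from h import *
cv2.imwrite("pics/w1.png",camera("wrist")[:,:,::-1])
```

```text
(no output)
```

View pics/w1.png

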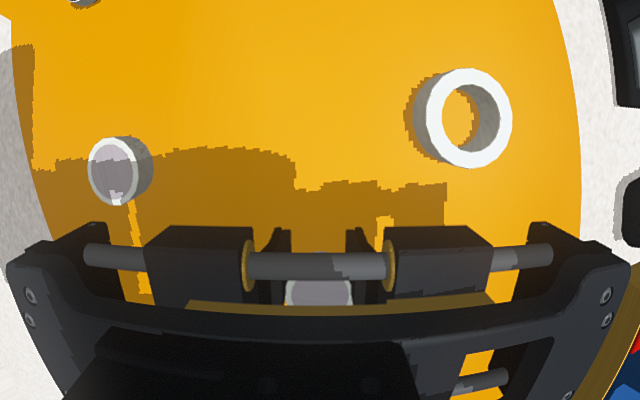

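The tin is centred in the fork at (319,292); the tape at (463,117) and tin3 at (120,170) are clear. Continuing.

```bash
python3 -m jog '[{"grip":165,"travel":[0.15,-0.9,0],"twist":0},{"grip":165,"travel":[0.38,-1.5,0],"twist":0},{"grip":165,"travel":[0.4,-1.5,0],"twist":0},{"grip":165,"travel":[0.4,-1.5,0],"twist":0},{"grip":165,"travel":[0.4,-1.5,0],"twist":0},{"grip":165,"travel":[0.4,-1.5,0],"twist":0},{"grip":165,"travel":[0.4,-1.5,0],"twist":0},{"grip":165,"travel":[0.38,-1.5,0],"twist":0}]'
python3 -m jog '[{"grip":165,"travel":[0.1,-1.2,0],"twist":0},{"grip":165,"travel":[-0.1,-1.2,0],"twist":0},{"grip":165,"travel":[-0.15,-1.2,0],"twist":0},{"grip":165,"travel":[-0.15,-1.2,0],"twist":0},{"grip":165,"travel":[-0.1,-1,0],"twist":0},{"grip":165,"travel":[-0.05,-0.5,0],"twist":0},{"grip":165,"travel":[0,0,0],"twist":0}]'
python3 - <<'E'
from h import *
st()
E
```

```text
time: 5.3
position: [0.5991, -0.1069, 0.0265]
tool_rot: [0.748, 0.663, 0.0, 0.0]
ft_force: [0.0, 1.0, 0.8]
grip_width: 0.0306
time: 6.0
position: [0.5943, -0.1693, 0.0266]
tool_rot: [0.748, 0.663, -0.0, 0.0]
ft_force: [0.2, 0.4, 0.8]
grip_width: 0.0307
t 6.0 pos [ 0.5943 -0.1693  0.0266] bay [ 0.041  -0.0278] jaw -6.9 w 0.0307 f [0.2 0.4 0.8]
```

```bash
python3 -m jog '[{"grip":165,"travel":[0.12,1,0],"twist":0},{"grip":165,"travel":[0.24,2,0],"twist":0},{"grip":165,"travel":[0,1,3],"twist":0},{"grip":165,"travel":[-0.5,1,4],"twist":0},{"grip":165,"travel":[-1.5,3,1],"twist":0},{"grip":165,"travel":[-2.5,4,0],"twist":0},{"grip":165,"travel":[-2.5,4,0],"twist":0},{"grip":165,"travel":[-2.5,4,0],"twist":0}]'
python3 -m jog '[{"grip":165,"travel":[-2.5,4,0],"twist":0},{"grip":165,"travel":[-1.7,4,0],"twist":0},{"grip":165,"travel":[0,0.6,0],"twist":0},{"grip":165,"travel":[0,0,0],"twist":0}]'
python3 - <<'E'
from h import *
st(); im=camera("top"); 
for b in blobs(im): print(b[1:],tobay(b[3]))
E
```

```text
time: 6.8
position: [0.5015, 0.034, 0.1069]
tool_rot: [0.748, 0.664, 0.0, -0.0]
ft_force: [1.0, 1.1, -0.4]
grip_width: 0.0309
time: 7.2
position: [0.4604, 0.1196, 0.1068]
tool_rot: [0.747, 0.665, 0.0, 0.0]
ft_force: [0.9, 0.0, 0.4]
grip_width: 0.0307
t 7.2 pos [0.4604 0.1196 0.1068] bay [-0.1263  0.2431] jaw -6.6 w 0.0307 f [0.9 0.  0.4]
(303, [283, 138, 22, 22], [0.6536, 0.0739]) [0.071  0.2208]
(1016, [370, 148, 58, 78], [0.551, -0.2225]) [ 0.0044 -0.0857]
(223, [227, 150, 16, 17], [0.6272, 0.2289]) [0.0263 0.3715]
(236, [387, 163, 17, 18], [0.5903, -0.1902]) [ 0.0396 -0.049 ]
(230, [165, 184, 18, 17], [0.5354, 0.386]) [-0.0836  0.5166]
(240, [286, 214, 17, 17], [0.4581, 0.0702]) [-0.1227  0.1938]
```

Tin2 is in the bay at (+40,-49) mm and nothing else has moved. Now tin3.

```bash
python3 -m jog '[{"grip":165,"travel":[0.3,0,-2.5],"twist":0},{"grip":165,"travel":[0,0,-2.5],"twist":0},{"grip":165,"travel":[0,0,-2],"twist":0},{"grip":165,"travel":[0,0,-1],"twist":0},{"grip":165,"travel":[-0.08,-0.7,0],"twist":0},{"grip":165,"travel":[-0.12,-1,0],"twist":0},{"grip":165,"travel":[-0.12,-1,0],"twist":0},{"grip":165,"travel":[0.1,-1.1,0],"twist":0}]'
python3 -m jog '[{"grip":165,"travel":[0.43,-1.25,0],"twist":0},{"grip":165,"travel":[0.43,-1.25,0],"twist":0},{"grip":165,"travel":[0.43,-1.25,0],"twist":0},{"grip":165,"travel":[0.43,-1.25,0],"twist":0},{"grip":165,"travel":[0.43,-1.25,0],"twist":0},{"grip":165,"travel":[0.43,-1.25,0],"twist":0},{"grip":165,"travel":[0.43,-1.25,0],"twist":0},{"grip":165,"travel":[0.43,-1.25,0],"twist":0}]'
python3 - <<'E'
from h import *
st(); cv2.imwrite("pics/w2.png",camera("wrist")[:,:,::-1])
E
```

```text
time: 8.05
position: [0.4618, 0.0784, 0.0273]
tool_rot: [0.748, 0.663, 0.0, 0.0]
ft_force: [0.8, 1.3, -0.7]
grip_width: 0.0307
time: 8.85
position: [0.4964, -0.0215, 0.0265]
tool_rot: [0.748, 0.664, -0.0, -0.0]
ft_force: [0.0, 0.9, 0.1]
grip_width: 0.0307
t 8.85 pos [ 0.4964 -0.0215  0.0265] bay [-0.0737  0.1074] jaw -6.9 w 0.0307 f [0.  0.9 0.1]
```

View pics/w2.png

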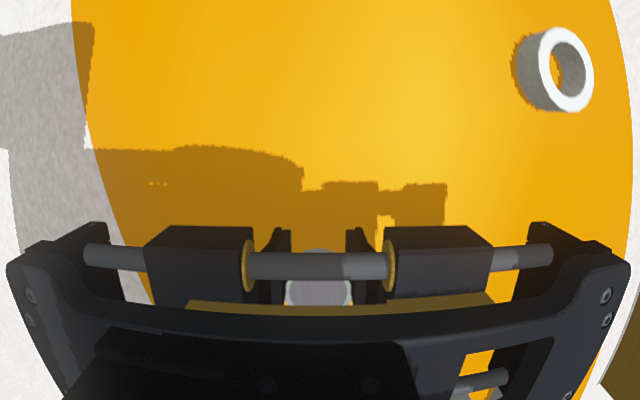

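Tin3 is centred in the fork at (319,290). Continuing into the bay.

```bash
python3 -m jog '[{"grip":165,"travel":[0.4,-1.1,0],"twist":0},{"grip":165,"travel":[0.4,-1.1,0],"twist":0},{"grip":165,"travel":[0.4,-1.1,0],"twist":0},{"grip":165,"travel":[0.4,-1.1,0],"twist":0},{"grip":165,"travel":[0.35,-1.1,0],"twist":0},{"grip":165,"travel":[0,-1.2,0],"twist":0},{"grip":165,"travel":[-0.15,-1.2,0],"twist":0},{"grip":165,"travel":[-0.15,-1.2,0],"twist":0}]'
python3 -m jog '[{"grip":165,"travel":[-0.15,-1.2,0],"twist":0},{"grip":165,"travel":[-0.15,-1.2,0],"twist":0},{"grip":165,"travel":[-0.15,-1.2,0],"twist":0},{"grip":165,"travel":[-0.1,-0.8,0],"twist":0},{"grip":165,"travel":[-0.05,-0.3,0],"twist":0},{"grip":165,"travel":[0,0,0],"twist":0}]'
python3 - <<'E'
from h import *
st()
E
```

```text
time: 9.7
position: [0.5122, -0.1123, 0.0265]
tool_rot: [0.748, 0.663, -0.0, -0.0]
ft_force: [-0.3, -0.6, 0.4]
grip_width: 0.0309
time: 10.3
position: [0.5066, -0.1589, 0.0265]
tool_rot: [0.748, 0.663, 0.0, 0.0]
ft_force: [0.2, 0.8, 0.1]
grip_width: 0.0304
t 10.3 pos [ 0.5066 -0.1589  0.0265] bay [-0.0473 -0.0279] jaw -6.9 w 0.0304 f [0.2 0.8 0.1]
```

```bash
python3 -m jog '[{"grip":165,"travel":[0.12,1,0],"twist":0},{"grip":165,"travel":[0.24,2,0],"twist":0},{"grip":165,"travel":[0.2,1,3],"twist":0},{"grip":165,"travel":[0.4,2,4],"twist":0},{"grip":165,"travel":[1,3,1],"twist":0},{"grip":165,"travel":[1.3,4,0],"twist":0},{"grip":165,"travel":[1.3,4,0],"twist":0},{"grip":165,"travel":[1.3,4,0],"twist":0}]'
python3 -m jog '[{"grip":165,"travel":[1.3,4,0],"twist":0},{"grip":165,"travel":[1.3,4,0],"twist":0},{"grip":165,"travel":[1.3,4,0],"twist":0},{"grip":165,"travel":[1.3,4,0],"twist":0},{"grip":165,"travel":[1.3,4,0],"twist":0},{"grip":165,"travel":[0.3,2.2,0],"twist":0},{"grip":165,"travel":[0,0,0],"twist":0},{"grip":165,"travel":[0,0,0],"twist":0}]'
python3 - <<'E'
from h import *
st(); im=camera("top"); 
for b in blobs(im): print(b[1:],tobay(b[3]))
E
```

```text
time: 11.1
position: [0.5649, 0.0545, 0.1068]
tool_rot: [0.748, 0.664, -0.0, -0.0]
ft_force: [0.3, -0.2, 0.3]
grip_width: 0.0307
time: 11.9
position: [0.6316, 0.2747, 0.106]
tool_rot: [0.747, 0.664, -0.001, -0.0]
ft_force: [0.1, -0.4, 0.6]
grip_width: 0.0308
t 11.9 pos [0.6316 0.2747 0.106 ] bay [0.0252 0.4175] jaw -6.7 w 0.0308 f [ 0.1 -0.4  0.6]
(302, [283, 138, 22, 22], [0.6537, 0.0739]) [0.0711 0.2208]
(1017, [370, 148, 58, 78], [0.5511, -0.2225]) [ 0.0045 -0.0857]
(222, [227, 150, 16, 17], [0.6273, 0.2288]) [0.0264 0.3714]
(237, [387, 163, 17, 18], [0.5902, -0.1903]) [ 0.0395 -0.0491]
(242, [383, 196, 18, 18], [0.5029, -0.1801]) [-0.0484 -0.0494]
(212, [233, 220, 17, 17], [0.4423, 0.2061]) [-0.1546  0.3269]
```

Tin3 is in the bay at (-48,-49). Now tin1 goes down the middle, staying clear of the tape.

```bash
python3 -m jog '[{"grip":165,"travel":[0.1,0,-2.5],"twist":0},{"grip":165,"travel":[0,0,-2.5],"twist":0},{"grip":165,"travel":[0,0,-2],"twist":0},{"grip":165,"travel":[0,0,-1],"twist":0},{"grip":165,"travel":[-0.08,-0.8,0],"twist":0},{"grip":165,"travel":[-0.12,-1,0],"twist":0},{"grip":165,"travel":[-0.12,-1,0],"twist":0},{"grip":165,"travel":[-0.3,-1.1,0],"twist":0}]'
python3 -m jog '[{"grip":165,"travel":[-0.6,-1.3,0],"twist":0},{"grip":165,"travel":[-0.6,-1.3,0],"twist":0},{"grip":165,"travel":[-0.6,-1.3,0],"twist":0},{"grip":165,"travel":[-0.6,-1.3,0],"twist":0},{"grip":165,"travel":[-0.6,-1.3,0],"twist":0},{"grip":165,"travel":[-0.6,-1.3,0],"twist":0},{"grip":165,"travel":[-0.4,-1.2,0],"twist":0},{"grip":165,"travel":[-0.1,-0.6,0],"twist":0}]'
python3 - <<'E'
from h import *
st(); cv2.imwrite("pics/w3.png",camera("wrist")[:,:,::-1])
E
```

```text
time: 12.75
position: [0.629, 0.2334, 0.0279]
tool_rot: [0.748, 0.663, 0.001, 0.001]
ft_force: [-0.2, -1.1, 0.2]
grip_width: 0.0304
time: 13.55
position: [0.5862, 0.1372, 0.0264]
tool_rot: [0.748, 0.663, -0.001, -0.0]
ft_force: [-0.2, 0.9, 0.6]
grip_width: 0.0309
t 13.55 pos [0.5862 0.1372 0.0264] bay [-0.0035  0.2756] jaw -6.9 w 0.0309 f [-0.2  0.9  0.6]
```

View pics/w3.png

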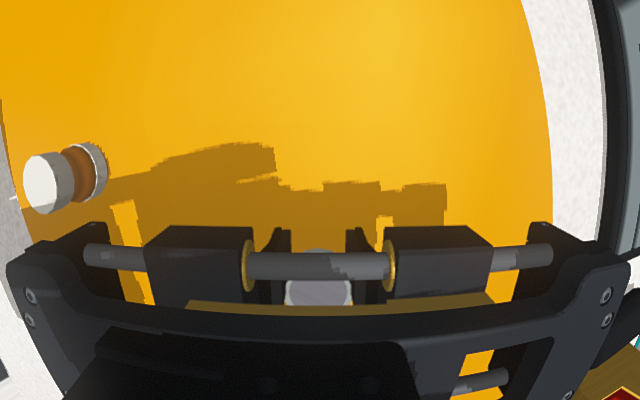

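Tin1 is in the fork at (319,290) and the bottle is upright at left. Straight run in.

```bash
python3 -m jog '[{"grip":165,"travel":[-0.12,-1,0],"twist":0},{"grip":165,"travel":[-0.17,-1.4,0],"twist":0},{"grip":165,"travel":[-0.17,-1.4,0],"twist":0},{"grip":165,"travel":[-0.17,-1.4,0],"twist":0},{"grip":165,"travel":[-0.17,-1.4,0],"twist":0},{"grip":165,"travel":[-0.17,-1.4,0],"twist":0},{"grip":165,"travel":[-0.17,-1.4,0],"twist":0},{"grip":165,"travel":[-0.17,-1.4,0],"twist":0}]'
python3 -m jog '[{"grip":165,"travel":[-0.17,-1.4,0],"twist":0},{"grip":165,"travel":[-0.17,-1.4,0],"twist":0},{"grip":165,"travel":[-0.17,-1.4,0],"twist":0},{"grip":165,"travel":[-0.17,-1.4,0],"twist":0},{"grip":165,"travel":[-0.17,-1.4,0],"twist":0},{"grip":165,"travel":[-0.17,-1.4,0],"twist":0},{"grip":165,"travel":[-0.17,-1.4,0],"twist":0},{"grip":165,"travel":[-0.17,-1.4,0],"twist":0}]'
python3 -c "
from h import *
st()"
```

```text
time: 14.4
position: [0.5738, 0.0293, 0.0266]
tool_rot: [0.748, 0.663, 0.0, 0.0]
ft_force: [-0.1, 0.8, 0.7]
grip_width: 0.0305
time: 15.2
position: [0.5602, -0.0826, 0.0265]
tool_rot: [0.748, 0.664, -0.0, -0.0]
ft_force: [0.1, 1.1, 0.1]
grip_width: 0.0306
t 15.2 pos [ 0.5602 -0.0826  0.0265] bay [-0.0032  0.0543] jaw -6.9 w 0.0306 f [0.1 1.1 0.1]
```

```bash
python3 -m jog '[{"grip":165,"travel":[-0.2,-1.3,0],"twist":0},{"grip":165,"travel":[-0.18,-1.3,0],"twist":0},{"grip":165,"travel":[-0.17,-1.2,0],"twist":0},{"grip":165,"travel":[-0.15,-1.2,0],"twist":0},{"grip":165,"travel":[-0.12,-1,0],"twist":0},{"grip":165,"travel":[-0.1,-0.8,0],"twist":0},{"grip":165,"travel":[-0.05,-0.3,0],"twist":0},{"grip":165,"travel":[0,0,0],"twist":0}]'
python3 -c "
from h import *
st()"
python3 -m jog '[{"grip":165,"travel":[0.12,1,0],"twist":0},{"grip":165,"travel":[0.24,2,0],"twist":0},{"grip":165,"travel":[0.1,1,3],"twist":0},{"grip":165,"travel":[0,2,4],"twist":0},{"grip":165,"travel":[0,3,3],"twist":0},{"grip":165,"travel":[0,4,1],"twist":0},{"grip":165,"travel":[0,4,0],"twist":0},{"grip":165,"travel":[0,4,0],"twist":0}]'
python3 -m jog '[{"grip":165,"travel":[0,4,0],"twist":0},{"grip":165,"travel":[0,4,0],"twist":0},{"grip":165,"travel":[0,4,0],"twist":0},{"grip":165,"travel":[0,4,0],"twist":0},{"grip":165,"travel":[0,3,0],"twist":0},{"grip":165,"travel":[0,0,0],"twist":0},{"grip":165,"travel":[0,0,0],"twist":0}]'
python3 - <<'E'
from h import *
st(); im=camera("top"); 
for b in blobs(im): print(b[1:],tobay(b[3]))
cv2.imwrite("pics/c.png",cv2.resize(im[120:260,150:440,::-1],None,fx=2.75,fy=2.75,interpolation=cv2.INTER_CUBIC))
E
```

```text
time: 16.0
position: [0.5506, -0.1528, 0.0265]
tool_rot: [0.748, 0.663, 0.0, 0.0]
ft_force: [1.1, -0.4, 0.4]
grip_width: 0.0308
t 16.0 pos [ 0.5506 -0.1528  0.0265] bay [-0.0043 -0.0166] jaw -6.9 w 0.0308 f [ 1.1 -0.4  0.4]
time: 16.8
position: [0.5548, 0.0603, 0.1374]
tool_rot: [0.748, 0.664, 0.0, 0.0]
ft_force: [0.6, 0.5, -0.8]
grip_width: 0.0306
time: 17.5
position: [0.554, 0.249, 0.1363]
tool_rot: [0.747, 0.665, -0.001, -0.0]
ft_force: [-0.1, -0.2, -0.6]
grip_width: 0.0309
t 17.5 pos [0.554  0.249  0.1363] bay [-0.0488  0.3827] jaw -6.7 w 0.0309 f [-0.1 -0.2 -0.6]
(303, [283, 138, 22, 22], [0.6536, 0.0739]) [0.071  0.2208]
(1018, [370, 148, 58, 78], [0.5509, -0.2224]) [ 0.0043 -0.0856]
(720, [381, 163, 23, 51], [0.5463, -0.1814]) [-0.0052 -0.0455]
(221, [233, 220, 17, 17], [0.4425, 0.2067]) [-0.1544  0.3275]
```

View pics/c.png

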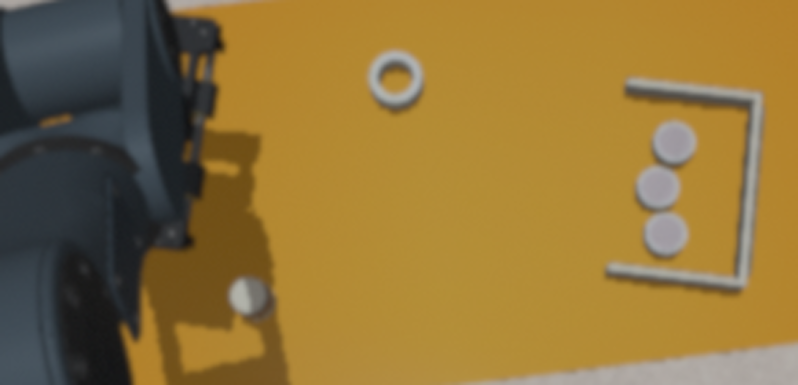

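All three tins lie flat inside the bay at about (674,142), (658,187) and (666,233) in the crop. Tin1 is the shallowest, about 38 mm behind the open side. The tape and bottle haven't moved and the arm is clear.

```bash
python3 -c "
from rig import *
print(hand_in())"
```

```text
the job is handed in; nothing more can be done
None
```

All three tins were slid into the returns bay with the fingertips set about 30 mm apart as a fork. I handed the job in at about 17.5 s. No verdict is reported.

- **Tins:** in the last top view all three lie flat inside the bay. Their centres are roughly 49, 38 and 49 mm behind the open side, against the 18 mm needed. The middle tin's depth is worked out from the three tins seen as one blob. The other two were measured before the last tin came in beside them.
- **Bystanders:** the tape has not shifted, and the pill bottle is within 1 mm of where it began. The arm hid the cup and carton in the final picture, and I did not re-measure the stapler. The arm was never commanded near any of these three.
- **Forces:** the readings printed after each move stayed below about 2 N.

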